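Load the parts washer and put its lid on

TASK

Lift the orange tray by its handle, tip it over the parts washer so that the piston rolls out into the tub, and stand the empty tray back level on the black mat. Then put the lid on the tub, centred, seated and level, without dropping it, and push the red toggle fully over to on. Do not touch the piston with the fingers, and leave the oil bottle, the jar, the clutch drum and the spark plug box where they are.

Things in the scene. Friction and masses are not known exactly. Their poses are not given: they have to be found in the camera images.
- washer: Parts washer, fixed to the bench: an open round steel tub, outer diameter 156 mm, wall 4 mm, rim 110 mm above the bench, inner floor 6 mm above the bench. Origin under the tub's centre. On its -x side (towards the robot) is a blue console 75 x 90 x 40 mm (its centre 125 mm from the tub's axis) that carries the toggle.
- tub_rim (a point): Centre of the tub's mouth, at the height of the rim (110 mm).
- switch (a joint): Red toggle lever on the console, 60 mm long, with a ball end 26 mm across, pivot 62 mm above the bench; 0 = off, leaning towards the washer's -y side; 1.0 = fully on, leaning towards its +y side. It stays where it is left; turns about the washer's x axis.
- switch_tip (a point): Tip of the red toggle lever.
- lid: Loose round lid: aluminium disc, diameter 172 mm, 5 mm thick, with a round locating step below it (diameter 132 mm, 12 mm deep) that fits loosely inside the tub, and a black round knob on top (diameter 30 mm, its top 47 mm above the origin). Origin: centre of the disc's underside, 12 mm above the bench as it lies; seated, it is at the height of the rim. z is up.
- mat: Black rubber mat fixed to the bench, 170 (x) x 140 (y) x 4 mm thick. Origin: centre of its underside.
- tray: Orange parts tray, 84 mm long (x), 74 mm wide (y). Floor 4 mm thick, side walls 28 mm high; at the -x end (the mouth) only a lip that rises 5 mm above the floor; at the +x end a back wall 106 mm high that carries the black handle. Origin: centre of its underside; z is up. Weighs about 0.2 kg.
- tray_handle (a point): Centre of the tray's black handle bar: 76 mm along the tray's x, 16 mm wide (y), 22 mm high, reaching forward from the back wall over the piston, 95 mm above the tray's underside. There are 34 mm free between the piston's top and the bar's underside at this point.
- tray_mouth (a point): Middle of the lower edge of the tray's mouth, x = -42 mm, z = 4 mm in the tray.
- piston: Aluminium engine piston, diameter 46 mm, 48 mm long, lying on its side across the tray so that it can roll along the tray's x; it rolls out over the lip when the tray is tipped mouth down by 40 degrees, or by less if it is already rolling. Origin: its centre; y is its axis.
- oil: Bystander: yellow oil bottle, 60 mm across, 150 mm tall.
- jar: Bystander: amber jar with a steel cap, 68 mm across, 75 mm tall.
- sprocket: Bystander: dark steel clutch drum, a ring 72 mm across, 18 mm high.
- plugbox: Bystander: cardboard box of spark plugs, 100 x 60 x 45 mm.
Things that resemble listed ones, but are neither listed nor needed, are in the scene too. What is meant by the tray is not green or purple, and is the larger of those in its own colour.

How it is judged (in metres and radians):
On the way, in this order (a step that is already met when the one before it is completed fails the run):
1. the piston is in the tub, tipped from the tray, which is still tilted more than 0.25 rad (14 degrees) (horizontal distance between piston and tub_rim below 0.075 m and z of piston in the frame of tub_rim below -0.03 m and angle between tray's own z axis and vertical above 0.25 rad), for 0.05 s.
2. the empty tray stands level on the mat, let go (horizontal distance between tray and mat below 0.045 m and angle between tray's own z axis and vertical below 0.06 rad and z of tray in the frame of mat below 0.009 m and contact force between the fingers and tray below 0.1 N and linear speed of tray below 0.03 m/s and horizontal distance between piston and tub_rim below 0.075 m and z of piston in the frame of tub_rim below -0.03 m), for 0.2 s.
3. the lid is seated level on the rim, let go (horizontal distance between lid and tub_rim below 0.014 m and angle between lid's own z axis and vertical below 0.04 rad and z of lid in the frame of tub_rim between -0.004 and 0.004 m and contact force between the fingers and lid below 0.1 N and linear speed of lid below 0.03 m/s and horizontal distance between piston and tub_rim below 0.075 m and z of piston in the frame of tub_rim below -0.03 m), for 0.2 s.
4. the toggle is pushed to on (value of joint switch above 0.8 rad and horizontal distance between lid and tub_rim below 0.014 m and angle between lid's own z axis and vertical below 0.04 rad and z of lid in the frame of tub_rim between -0.004 and 0.004 m), for 0.1 s.
At the end, for the whole second after the job is handed in: Piston in the tub, over 30 mm below the rim; tray level (0.06 rad) on the mat, centres within 45 mm; lid on the rim, within 14 mm of centre, 4 mm of seated height and 0.04 rad of level; toggle beyond 0.8 rad; all released and at rest (all of step 2 and all of step 4 and contact force between the fingers and lid below 0.1 N and linear speed of lid below 0.03 m/s); the robot touches nothing.
It fails at once if the fingers touch the piston (contact force between the fingers and piston above 0.5 N).
It fails at once if the lid is let go more than 30 mm above its seat over the tub (contact force between the fingers and lid below 0.1 N and horizontal distance between lid and tub_rim below 0.1 m and z of lid in the frame of tub_rim above 0.03 m).
It fails at once if a bystander is moved by more than 40 mm (distance of any of oil, jar, sprocket, plugbox from where it was at the start of the episode above 0.04 m).
It also fails if it takes over 72 s, if anything falls off the work surface, if the arm or the gripper's body presses on something with over 40 N, if the wrist force passes 120 N, or if a joint passes its speed limit or range.

ROBOT

A 6-joint arm with a two-finger parallel gripper is mounted at the origin on the work surface. World frame = base frame: x ahead of the robot, y to its left, z up, the work surface at z = 0. Lengths are in mm, angles in rad, forces in N, time in s.
With the tool pointing down it reaches from about 275 to 750 mm from the base axis. Payload 10.2 kg.
Tool frame: the origin (TCP) lies at the very end of the fingers, on their centre line; the grasp point (between the pads) lies 19 mm behind it; x points along the fingers, y is the direction in which the jaws open and shut, and the axes are right-handed (so a half turn about x gives the same grasp; the last joint's range is limited). The gripper opens to 85 mm and grips with 20 to 120 N. Pads are 22 mm wide; open, the fingers measure 114 mm over their backs; the gripper's body (76 mm by 85 mm) begins 54 mm behind the grasp point. The pads swing forward as they close: fully open they stand 13 mm farther back than shut.
Start: joints at [0.916, 0.313, 1.498, -0, 1.331, -0.223], TCP at [219.729, 476.813, 231.294] pointing down, gripper open.
Joint ranges: [-2.94, 2.94], [-0.97, 2.17], [0.19, 2.56], [-1.23, 4.37], [0.02, 3.11], [-2.88, 2.88]. Speed limits (rad/s): [2.39, 2.39, 3.01, 3.14, 3.14, 3.14].

INTERFACE

Orientations are given as a unit quaternion [w, x, y, z].
In Python, from rig import ctrl, viewer, order gives the robot as it stands. The module is installed in compiled form; this text tells all that it offers.
- The arm moves only by the tool carry_out, never from a script. Its argument "deltas" is a list of rows, each a list of 7 numbers: the gripper command: -1 is fully open, 1 is shut, values between are in proportion, then the shift along the tool's x, y, z in mm, then the turn, a rotation vector about the tool's x, y, z in degrees. A call has exactly 5 rows; each row is the pose to reach, as a shift and turn from the pose commanded when the call began, along the tool's axes at that moment; what a row does not reach only later rows make up. A row lasts 1/8 s, in which the tool goes at most 62.5 mm and 10.7 degrees, less where a joint would pass 70% of its speed; a pose out of reach is approached as far as the arm can. A call with a gripper value outside its range is refused whole. The fingers move at their own pace and stop on an object; "newtons" is the grip in N (left out, the last holds). Time passes only in rows, so rows that repeat a pose let the fingers close, or fill a call up. It gives the time, the measured TCP pose, the force and the opening at its end, in the units of the state.
- ctrl.sense(): the state, without advancing time (a new reading comes with each control period).
- viewer.capture(name): name is "side" or "top"; returns the picture (480x640x3 uint8, red, green, blue); there is no depth.
- viewer.calibration(name): a dict with "fx", "fy", "cx", "cy" (pixels), "xyz" and "attitude" of the camera in the world. Camera axes: x right, y down, z forward; pixel columns grow to the right and rows downward; lengths in mm; the calibration is good to about 2 mm. A picture is of the moment at which its call begins. calibration takes no time and is no camera call.
- order.finish_job(): hands the job in, once; it reports no verdict.
The state is a dict: "time_s": time; "joints": joint angles; "dq": joint speeds; "tau": joint torques, N m; "eef_pos": TCP position; "ee_rot": TCP orientation; "force": force on the tool from outside, world axes, zero at the start; "wrist_torque": the same for the moment, N m; "grip_width": opening from 0.0 (shut) to 1.0 (fully open).
Only numpy, scipy, OpenCV 4.12 (cv2) and the standard library are available. Lean on these libraries where they do the work, as an engineer would, in place of code of your own. Each camera call takes 0.05 s, during which the arm holds its last target. There are 200 camera calls.

## Working session

There is one attempt and no reset: what is moved stays moved. The work goes in short steps, Python scripts to look and compute and a tool call to move; the robot and the scene stay as the last step left them, time stands still between calls to the robot, and variables do not carry over. Pictures are saved under pics/ and viewed, about 8 in all and at most 12, crops included, and the job is handed in when it is done.

Besides the shell and the picture viewer there is one more tool, called after ">>>" as a command line: name --pt "numbers of a row" for each row, then --argument value for the rest. carry_out: Moves the arm, as the interface text tells. Its arguments: {"type":"object","properties":{"deltas":{"type":"array"},"newtons":{"type":"number"}},"required":["deltas"]}

```bash
mkdir -p pics
python3 - <<'E'
from rig import ctrl, viewer
import cv2
print(ctrl.sense())
for n in("side","top"):
    print(n,viewer.calibration(n)); cv2.imwrite(f"pics/{n}0.png",viewer.capture(n)[:,:,::-1])
E
```

```text
{'time_s': 0.0, 'joints': array([ 9.15592541e-01,  3.13470638e-01,  1.49845908e+00,  1.80419555e-05,
        1.33099274e+00, -2.23389804e-01]), 'dq': array([-0.00024243,  0.0005649 , -0.00098558,  0.00072643,  0.0007979 ,
       -0.00150511]), 'tau': array([ 3.07410583e-04, -4.12269080e+01, -2.59745032e+01, -1.93759711e-04,
        4.12012450e-03, -3.30026865e-05]), 'eef_pos': array([219.56082332, 476.59533483, 230.71623728]), 'ee_rot': array([ 0.69048348,  0.15106449,  0.69089461, -0.15191026]), 'force': array([ 0.0054669 ,  0.13910919, -0.36398057]), 'wrist_torque': array([-0.02760989,  0.0004296 , -0.00910833]), 'grip_width': 1.0006278824502643}
side {'fx': 587.6739136852573, 'fy': 587.6739136852573, 'cx': 323.94504623651227, 'cy': 232.88943344070995, 'xyz': array([ 267.46907653, -937.68975213, 1078.33641463]), 'attitude': array([-0.36565057,  0.91784296, -0.14651724,  0.04895575])}
top {'fx': 566.6831074293879, 'fy': 566.6831074293879, 'cx': 308.15860785535205, 'cy': 252.9899057195703, 'xyz': array([ 393.89496632,  -41.97236886, 1446.21533308]), 'attitude': array([-0.03202058,  0.71552815, -0.69687304,  0.03690681])}
```

View pics/side0.png

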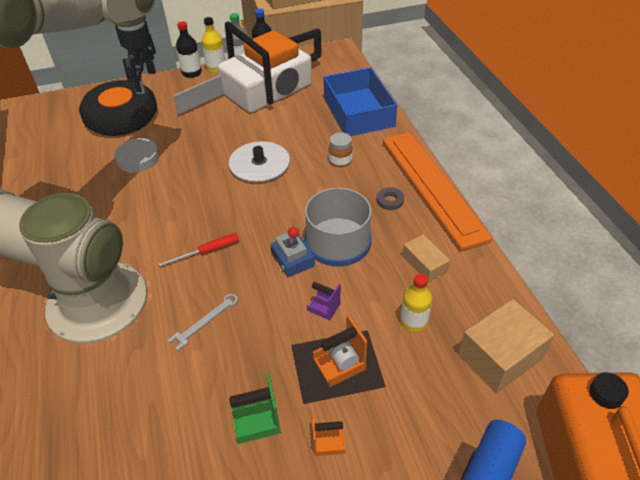

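View pics/top0.png

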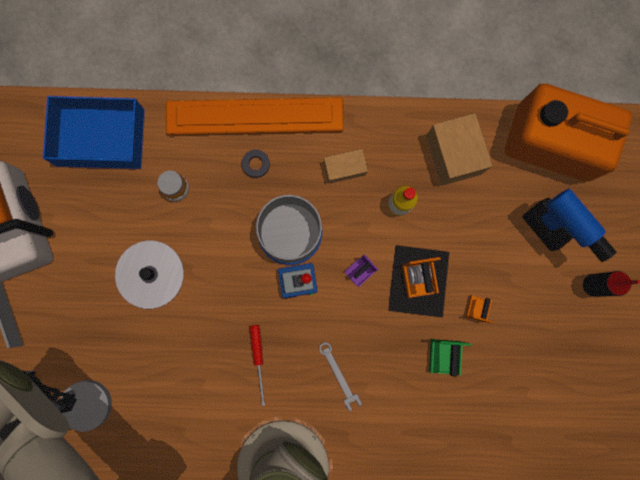

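The larger orange tray, on the mat at side (340,360) / top (422,280), fits the description. The other three don't: the small orange one at side (327,437) / top (480,308) is smaller than its match, and the green (255,410) and purple (325,300) ones are the wrong colour. I'll confirm this in a crop and measure.

```bash
cat > h.py <<'E'
import numpy as np, cv2
from scipy.spatial.transform import Rotation as R
from rig import ctrl, viewer
def rot(q): return R.from_quat([q[1],q[2],q[3],q[0]]).as_matrix()
def ray(n,u,v):
    c=viewer.calibration(n); d=rot(c["attitude"])@np.array([(u-c["cx"])/c["fx"],(v-c["cy"])/c["fy"],1]); return np.array(c["xyz"]),d
def plane(n,u,v,z):
    o,d=ray(n,u,v); return (o+d*(z-o[2])/d[2]).round(1)
def proj(n,p):
    c=viewer.calibration(n); q=rot(c["attitude"]).T@(np.array(p)-c["xyz"]); return np.array([c["fx"]*q[0]/q[2]+c["cx"],c["fy"]*q[1]/q[2]+c["cy"]]).round(1)
def tri(a,b):
    (o1,d1),(o2,d2)=ray("top",*a),ray("side",*b)
    s=np.linalg.lstsq(np.c_[d1,-d2],o2-o1,rcond=None)[0]; p,q=o1+s[0]*d1,o2+s[1]*d2
    return ((p+q)/2).round(1),np.linalg.norm(p-q).round(1)
def blob(hsv,lo,hi,box):
    x0,y0,x1,y1=box; m=np.zeros(hsv.shape[:2],np.uint8); m[y0:y1,x0:x1]=cv2.inRange(hsv,lo,hi)[y0:y1,x0:x1]
    c=max(cv2.findContours(m,0,1)[0],key=cv2.contourArea); return c,cv2.contourArea(c)
E
python3 - <<'E'
from h import *
t=cv2.imread("pics/top0.png");s=cv2.imread("pics/side0.png")
a=cv2.resize(t[235:325,380:500],None,fx=5,fy=5,interpolation=2); cv2.imwrite("pics/c1.png",a)
a=cv2.resize(s[310,:][None] if 0 else s[190:400,240:400],None,fx=2.8,fy=2.8,interpolation=2)
b=cv2.resize(t[185:305,245:335],None,fx=4,fy=4,interpolation=2)
o=np.zeros((600,800,3),np.uint8);o[:a.shape[0],:a.shape[1]]=a[:600];o[:480,440:800]=b;cv2.imwrite("pics/c2.png",o)
E
```

```text
(no output)
```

View pics/c1.png

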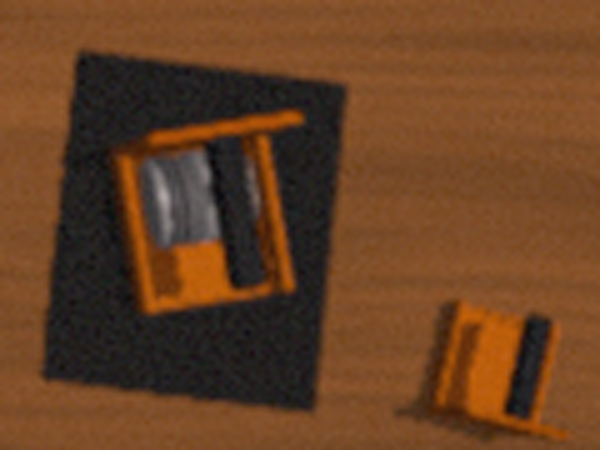

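View pics/c2.png

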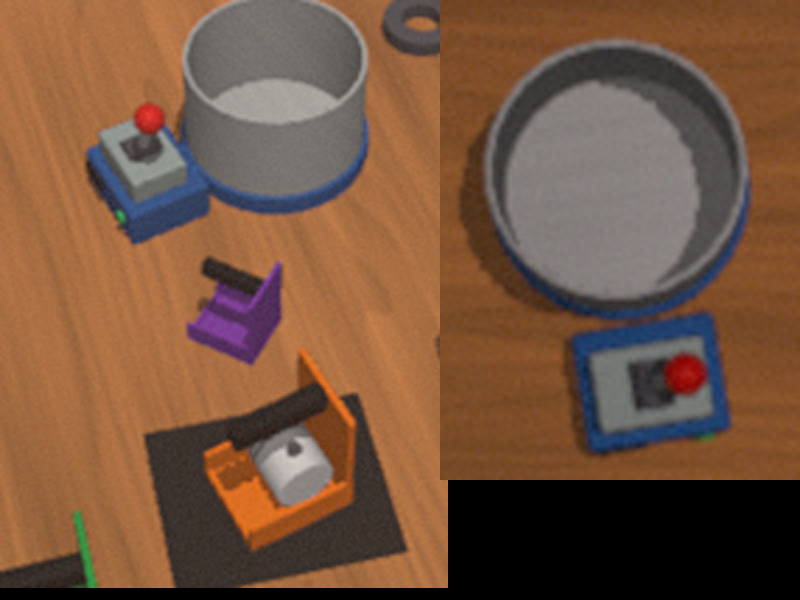

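c1 and c2 confirm the choice. The tray on the mat holds the piston, and its back wall is on the far (+x) side. The handle bar runs from about top (425.6,263) to (429.4,292.6), and the small orange tray is empty. The toggle leans to −y.

Run:
```python
from h import *
t=cv2.imread("pics/top0.png");s=cv2.imread("pics/side0.png")
ht=cv2.cvtColor(t,40);hs=cv2.cvtColor(s,40)
f=lambda x,y:(380+(x+.5)/5-.5,235+(y+.5)/5-.5)
print("wall top",plane("top",*f(150,135),110),plane("top",*f(303,118),110))
print("bar ends z110",plane("top",*f(228,138),110),plane("top",*f(246,288),110))
print("bar width at mid",[plane("top",*f(x,220),110) for x in(217,254)])
print("mouth walltop",plane("top",*f(150,312),32),plane("top",*f(293,292),32),"z9 for lip",plane("top",*f(150,312),9),plane("top",*f(285,292),9))
print("back-left walltop z32",plane("top",*f(118,152),32))
print("mat corners",[plane("top",*f(*p),4) for p in((80,52),(347,86),(313,410),(43,378))])
# handle in side: bar front end and back end (crop 2.8)
g=lambda x,y:(240+x/2.8,190+y/2.8)
print("side bar mid",plane("side",*g(278,417),99), "walltop corners",plane("side",*g(303,352),110),plane("side",*g(353,425),110))
# tub rim outer contour
def ell(h,lo,hi,box):
    c,a=blob(h,lo,hi,box); return cv2.fitEllipse(cv2.convexHull(c)),a
g=lambda x,y:(245+(x-440)/4,185+y/4)
P=[plane("top",*g(*p),110)[:2] for p in((486,165),(748,165),(617,41),(528,73),(708,73),(520,265))]
A=np.array(P);M=np.c_[2*A,np.ones(len(A))];x=np.linalg.lstsq(M,(A**2).sum(1),rcond=None)[0]
print("rim circle",x[:2],"r",np.sqrt(x[2]+x[0]**2+x[1]**2),P)
print("console top corners z40",[plane("top",*g(*p),40) for p in((573,336),(713,314),(729,432),(592,451))])
for n,h,lid,sw in(("top",ht,(105,230,195,315),(290,265,320,295)),("side",hs,(220,135,300,190),(283,222,305,242))):
    e,a=ell(h,(0,0,130),(180,60,255),lid);print(n,"lid",e,a,plane(n,*e[0],17))
    c,a=blob(h,(0,0,0),(180,255,60),lid);m=cv2.moments(c);k=m["m10"]/m["m00"],m["m01"]/m["m00"];print("knob",k,a,plane(n,*k,50 if n=="top" else 45))
    m1=cv2.inRange(h,(0,150,70),(6,255,255))|cv2.inRange(h,(174,150,70),(180,255,255));z=np.zeros_like(m1);z[sw[1]:sw[3],sw[0]:sw[2]]=m1[sw[1]:sw[3],sw[0]:sw[2]]
    m=cv2.moments(z,True);k=m["m10"]/m["m00"],m["m01"]/m["m00"];print("ball",k,m["m00"])
    globals()["b"+n]=k
print("ball xyz",tri(btop,bside))
st=ctrl.sense();print(rot(st["ee_rot"]).round(3))
for nm,u,v in(("oil",402,200),("jar",172,184),("drum",256,163),("box",346,165)):print(nm,plane("top",u,v,{"oil":100,"jar":75,"drum":18,"box":45}[nm]))
```

```text
wall top [ 510.7 -290.3  110. ] [ 520.7 -362.9  110. ]
bar ends z110 [ 510.2 -327.3  110. ] [ 439.5 -336.2  110. ]
bar width at mid [array([ 471.2, -322.3,  110. ]), array([ 471.7, -339.9,  110. ])]
mouth walltop [ 429.  -305.6   32. ] [ 440.8 -376.9   32. ] z9 for lip [ 429.5 -309.8    9. ] [ 441.4 -378.3    9. ]
back-left walltop z32 [ 508.5 -288.8   32. ]
mat corners [array([ 561.7, -273.7,    4. ]), array([ 547.8, -410.9,    4. ]), array([ 382.3, -393.9,    4. ]), array([ 394.9, -256.8,    4. ])]
side bar mid [ 474.2 -334.8   99. ] walltop corners [ 506.3 -295.7  110. ] [ 518.7 -363.9  110. ]
rim circle [583.67831983  -2.91839092] r 79.14115174319454 [array([585.3,  75. ]), array([589.6, -80.8]), array([662.3,  -0.7]), array([641.4,  51.9]), array([644.4, -55.6]), array([526.1,  52.8])]
console top corners z40 [array([489.6,  23.4,  40. ]), array([505.6, -63.3,  40. ]), array([432.7, -75. ,  40. ]), array([418.7,   9.4,  40. ])]
top lid ((148.86798095703125, 274.21240234375), (67.0781021118164, 68.86129760742188), 46.86780548095703) 3540.5 [469.4 349.7  17. ]
knob (147.38853503184714, 273.7855626326964) 157.0 [468.6 344.4  50. ]
ball (305.53246753246754, 278.05194805194805) 77.0
side lid ((258.7278137207031, 160.95298767089844), (39.735652923583984, 61.06108856201172), 84.12919616699219) 1846.5 [465.7 343.8  17. ]
knob (258.0593220338983, 154.58474576271186) 118.0 [465.  337.3  45. ]
ball (292.96666666666664, 231.8111111111111) 90.0
ball xyz (array([463.7, -44.7, 117.1]), np.float64(2.3))
[[-0.001  0.418  0.908]
 [-0.001  0.908 -0.418]
 [-1.    -0.001 -0.   ]]
oil [ 660.2 -272.5  100. ]
jar [689.4 289.   75. ]
drum [762.5  90.   18. ]
box [ 756.7 -139.6   45. ]
```

```bash
cat >> h.py <<'E'
def down(yaw,tilt=0):
    """tool y at yaw deg (horizontal); x down, then tipped by 'tilt' deg about tool y"""
    a=np.radians(yaw); y=np.array([np.cos(a),np.sin(a),0]); x=np.array([0,0,-1.]); B=np.c_[x,y,np.cross(x,y)]
    return B@R.from_euler('y',tilt,degrees=True).as_matrix()
def plan(wps,start=None):
    """wps: (pos,R,grip,rows); even interpolation; prints calls of 5 rows"""
    s=ctrl.sense(); p,Q=start or (np.array(s["eef_pos"]),rot(s["ee_rot"])); rows=[]
    for pos,T,g,n in wps:
        pos=np.array(pos,float); rv=R.from_matrix(Q.T@T).as_rotvec()
        for k in range(1,n+1): rows.append((p+(pos-p)*k/n,Q@R.from_rotvec(rv*k/n).as_matrix(),g))
        p,Q=pos,T
    b=start or (np.array(s["eef_pos"]),rot(s["ee_rot"]))
    while len(rows)%5: rows.append(rows[-1])
    for i in range(0,len(rows),5):
        out=[]
        for q,T,g in rows[i:i+5]:
            out.append([g]+[float(v) for v in (b[1].T@(q-b[0])).round(1)]+[float(v) for v in R.from_matrix(b[1].T@T).as_rotvec(degrees=True).round(1)])
        print(out); b=rows[i+4][:2]
E
python3 - <<'E'
from h import *
T=down(-82)
m=down(-8.4)
plan([((330,60,225),down(-5),-1,7),((475,-333,225),T,-1,8),((475,-333,140),T,-1,3),((475,-333,80),T,-1,2)])
print("knob top",plane("top",147.4,273.8,55)); print(proj("top",(475,-333,99)),proj("side",(475,-333,99)))
E
```

```text
[[-1, 0.9, -47.5, 39.2, 10.0, 0.0, 0.0], [-1, 1.7, -94.9, 78.5, 20.1, 0.0, 0.0], [-1, 2.6, -142.4, 117.7, 30.1, 0.0, 0.0], [-1, 3.5, -189.8, 156.9, 40.1, 0.0, 0.0], [-1, 4.4, -237.3, 196.2, 50.2, 0.0, 0.0]]
[[-1, 0.8, -0.2, 61.6, 10.0, 0.0, 0.0], [-1, 1.7, -0.5, 123.1, 20.1, 0.0, 0.0], [-1, 1.7, 4.2, 175.3, 29.7, 0.0, 0.0], [-1, 1.7, 9.0, 227.4, 39.3, 0.0, 0.0], [-1, 1.7, 13.7, 279.6, 48.9, 0.0, 0.0]]
[[-1, 0.0, 42.4, 30.7, 9.6, 0.0, 0.0], [-1, 0.0, 84.9, 61.4, 19.2, 0.0, 0.0], [-1, 0.0, 127.3, 92.1, 28.9, 0.0, 0.0], [-1, 0.0, 169.7, 122.7, 38.5, 0.0, 0.0], [-1, 0.0, 212.1, 153.4, 48.1, 0.0, 0.0]]
[[-1, 28.3, 0.0, 0.0, 0.0, 0.0, 0.0], [-1, 56.7, 0.0, 0.0, 0.0, 0.0, 0.0], [-1, 85.0, 0.0, 0.0, 0.0, 0.0, 0.0], [-1, 115.0, 0.0, 0.0, 0.0, 0.0, 0.0], [-1, 145.0, 0.0, 0.0, 0.0, 0.0, 0.0]]
knob top [468.3 342.9  55. ]
[426.5 277.4] [339.4 338.1]
```

>>> carry_out --pt "-1 1 -47 39 10 0 0" --pt "-1 2 -95 78 20 0 0" --pt "-1 3 -142 118 30 0 0" --pt "-1 3 -190 157 40 0 0" --pt "-1 4 -237 196 50 0 0" --newtons 60

```text
time_s: 0.72
eef_pos: [298.5, 177.8, 227.3]
ee_rot: [0.561, 0.431, 0.561, -0.431]
force: [1.1, 0.4, 1.0]
grip_width: 1.003
```

>>> carry_out --pt "-1 1 0 61 10 0 0" --pt "-1 2 0 123 20 0 0" --pt "-1 2 4 175 30 0 0" --pt "-1 2 9 227 39 0 0" --pt "-1 2 14 280 49 0 0"

```text
time_s: 1.35
eef_pos: [385.9, -88.7, 225.2]
ee_rot: [0.331, 0.625, 0.331, -0.625]
force: [1.1, 1.0, 0.8]
grip_width: 1.004
```

>>> carry_out --pt "-1 0 42 31 10 0 0" --pt "-1 0 85 61 19 0 0" --pt "-1 0 127 92 29 0 0" --pt "-1 0 170 123 38 0 0" --pt "-1 0 212 153 48 0 0"

```text
time_s: 1.98
eef_pos: [477.4, -333.5, 224.9]
ee_rot: [-0.049, -0.705, -0.049, 0.706]
force: [-0.2, 0.0, 0.5]
grip_width: 1.003
```

Run:
```python
from h import *
plan([((475,-333,80),down(-82),-1,5)]); print(ctrl.sense()["joints"].round(2))
```

```text
[[-1, 29.0, -0.2, 0.4, -0.0, 0.0, 0.0], [-1, 57.9, -0.3, 0.9, -0.0, 0.0, 0.0], [-1, 86.9, -0.5, 1.3, -0.0, 0.0, 0.0], [-1, 115.9, -0.6, 1.8, -0.1, 0.0, 0.0], [-1, 144.9, -0.8, 2.2, -0.1, 0.0, 0.0]]
[-0.81  0.45  1.33  0.    1.37  0.62]
```

>>> carry_out --pt "-1 29 0 0 0 0 0" --pt "-1 58 0 1 0 0 0" --pt "-1 87 0 1 0 0 0" --pt "-1 116 -1 2 0 0 0" --pt "-1 145 -1 2 0 0 0"

```text
time_s: 2.6
eef_pos: [474.7, -330.9, 79.1]
ee_rot: [-0.051, -0.705, -0.051, 0.705]
force: [1.4, -0.2, -0.9]
grip_width: 1.004
```

>>> carry_out --pt "0.8 0 0 0 0 0 0" --pt "1 0 0 0 0 0 0" --pt "1 0 0 0 0 0 0" --pt "1 0 0 0 0 0 0" --pt "1 0 0 0 0 0 0" --newtons 80

```text
time_s: 3.22
eef_pos: [475.3, -331.6, 81.4]
ee_rot: [0.051, 0.706, 0.05, -0.705]
force: [-0.2, -0.5, 6.5]
grip_width: 0.173
```

Run:
```python
from h import *
s=ctrl.sense();print(s["force"],s["grip_width"],s["eef_pos"])
cv2.imwrite("pics/t1.png",viewer.capture("top")[:,:,::-1])
p=s["eef_pos"];p0=p
# lift tilting mouth up 10deg: check sign: tool z after tilt
for t in(-10,45): print(t,down(-82,t)[:,0].round(2))
```

```text
[-0.16939474 -0.53539998  6.48124518] 0.17321610948534943 [ 475.31462817 -331.63145513   81.38271039]
-10 [-0.17 -0.02 -0.98]
45 [ 0.7   0.1  -0.71]
```

```bash
cat >> h.py <<'E'
def pour(mx,mz,th,my=-3):
    t=np.radians(th); return (mx+42*np.cos(t)-73*np.sin(t),my,mz+42*np.sin(t)+73*np.cos(t))
E
python3 - <<'E'
from h import *
w=[((475,-332,120),down(-82),1,2),((475,-332,230),down(-82,-14),1,4),(pour(615,155,-14),down(-90,-14),1,14),
 (pour(615,140,0),down(-90,0),1,4),(pour(615,128,20),down(-90,20),1,5),(pour(615,124,36),down(-90,36),1,5),(pour(615,122,52),down(-90,52),1,5),(pour(615,122,52),down(-90,52),1,1)]
for a in w:print(np.round(a[0]),a[3])
plan(w)
E
```

```text
[ 475 -332  120] 2
[ 475 -332  230] 4
[673.  -3. 216.] 14
[657.  -3. 213.] 4
[629.  -3. 211.] 5
[606.  -3. 208.] 5
[583.  -3. 200.] 5
[583.  -3. 200.] 1
[[1, -19.3, 0.2, 0.2, 0.1, -0.0, -0.0], [1, -38.6, 0.3, 0.3, 0.3, -0.1, -0.1], [1, -66.1, 0.4, 0.3, 0.3, -3.6, -0.1], [1, -93.6, 0.4, 0.2, 0.2, -7.1, -0.1], [1, -121.1, 0.5, 0.2, 0.2, -10.6, -0.1]]
[[1, -27.0, -0.0, 5.0, 0.0, -3.5, 0.0], [1, -29.2, -21.3, -12.2, 0.6, -3.5, -0.1], [1, -31.3, -42.6, -29.4, 1.1, -3.5, -0.2], [1, -33.5, -63.9, -46.6, 1.7, -3.5, -0.4], [1, -35.6, -85.2, -63.8, 2.2, -3.5, -0.5]]
[[1, -3.0, -22.0, -16.2, 0.6, -0.0, -0.1], [1, -6.0, -43.9, -32.4, 1.1, -0.0, -0.3], [1, -9.0, -65.9, -48.6, 1.7, 0.0, -0.4], [1, -11.9, -87.9, -64.8, 2.2, 0.0, -0.6], [1, -14.9, -109.9, -81.0, 2.8, 0.0, -0.7]]
[[1, -2.7, -22.8, -15.1, 0.6, -0.0, -0.1], [1, -5.4, -45.5, -30.2, 1.1, 0.0, -0.3], [1, -8.1, -68.3, -45.4, 1.7, -0.0, -0.4], [1, -10.9, -91.1, -60.5, 2.2, 0.0, -0.6], [1, -13.6, -113.8, -75.6, 2.8, 0.0, -0.7]]
[[1, 1.6, -0.0, 3.8, -0.0, 3.5, -0.0], [1, 3.3, -0.0, 7.6, -0.0, 7.0, -0.0], [1, 4.9, -0.0, 11.5, -0.0, 10.5, -0.0], [1, 6.6, -0.0, 15.3, -0.0, 14.0, -0.0], [1, 8.3, -0.0, 20.5, -0.0, 18.0, -0.0]]
[[1, 0.0, -0.0, 5.5, 0.0, 4.0, 0.0], [1, 0.0, -0.0, 11.0, 0.0, 8.0, 0.0], [1, 0.1, -0.0, 16.5, 0.0, 12.0, -0.0], [1, 0.1, -0.0, 22.1, 0.0, 16.0, -0.0], [1, 0.4, -0.0, 26.8, -0.0, 19.2, -0.0]]
[[1, -1.3, -0.0, 4.6, -0.0, 3.2, 0.0], [1, -2.5, -0.0, 9.1, 0.0, 6.4, -0.0], [1, -3.8, -0.0, 13.7, -0.0, 9.6, -0.0], [1, -5.0, -0.0, 18.2, 0.0, 12.8, -0.0], [1, -5.4, -0.0, 23.0, 0.0, 16.0, 0.0]]
[[1, -1.7, -0.0, 4.5, -0.0, 3.2, -0.0], [1, -3.4, -0.0, 9.0, 0.0, 6.4, 0.0], [1, -5.0, -0.0, 13.5, -0.0, 9.6, 0.0], [1, -6.7, -0.0, 18.0, -0.0, 12.8, -0.0], [1, -6.7, -0.0, 18.0, -0.0, 12.8, -0.0]]
```

View pics/t1.png

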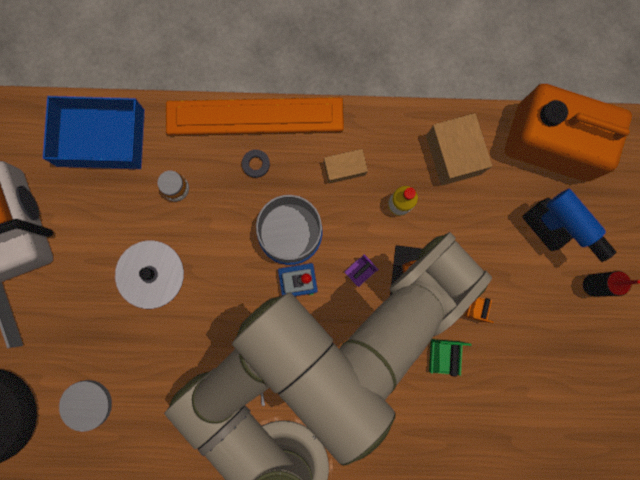

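The arm is over the tray at about (430,270) and hides the grasp. The opening of 0.173 (about 15 mm) matches the 16 mm bar. Lift and check.

>>> carry_out --pt "1 -19 0 0 0 0 0" --pt "1 -38 0 0 0 0 0" --pt "1 -66 0 0 0 -3.5 0" --pt "1 -93 0 0 0 -7 0" --pt "1 -121 0 0 0 -10.5 0" --newtons 110

```text
time_s: 3.9
eef_pos: [474.7, -330.9, 201.8]
ee_rot: [-0.055, -0.637, -0.046, 0.768]
force: [0.9, 0.5, -3.3]
grip_width: 0.162
```

Run:
```python
from h import *
s=ctrl.sense();print(s["force"],s["grip_width"],s["eef_pos"])
i=viewer.capture("side")[:,:,::-1]
cv2.imwrite("pics/s1.png",cv2.resize(i[180:400,240:460],None,fx=2.5,fy=2.5))
```

```text
[ 0.89202915  0.49353982 -3.29966829] 0.16218714555215433 [ 474.68076289 -330.88449804  201.80767945]
```

View pics/s1.png

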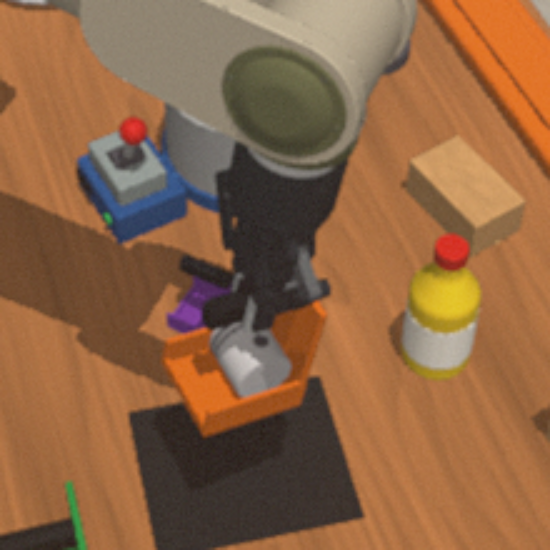

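The tray is held and lifted with its mouth up. The piston sits inside, in the crop at (250,355), clear of the fingertips. Next: transit to the tub.

>>> carry_out --pt "1 -27 0 5 0 -3.5 0" --pt "1 -29 -21 -12 0.5 -3.5 0" --pt "1 -31 -43 -29 1 -3.5 0" --pt "1 -33 -64 -47 1.7 -3.5 0" --pt "1 -36 -85 -64 2.2 -3.5 0"

```text
time_s: 4.58
eef_pos: [531.7, -236.1, 223.8]
ee_rot: [-0.044, -0.615, -0.03, 0.787]
force: [-1.3, -0.3, -3.6]
grip_width: 0.163
```

>>> carry_out --pt "1 -3 -22 -16 0.5 0 0" --pt "1 -6 -44 -32 1 0 0" --pt "1 -9 -66 -49 1.7 0 0" --pt "1 -12 -88 -65 2.2 0 0" --pt "1 -15 -110 -81 2.8 0 -0.7"

```text
time_s: 5.2
eef_pos: [601.8, -118.0, 217.9]
ee_rot: [-0.024, -0.616, -0.015, 0.788]
force: [0.8, 0.0, -2.5]
grip_width: 0.17
```

>>> carry_out --pt "1 -3 -23 -15 0.5 0 0" --pt "1 -5 -46 -30 1 0 0" --pt "1 -8 -68 -45 1.7 0 0" --pt "1 -11 -91 -60 2.2 0 0" --pt "1 -14 -114 -76 2.8 0 -0.7"

```text
time_s: 5.82
eef_pos: [672.4, 0.0, 212.2]
ee_rot: [-0.004, -0.616, 0.001, 0.788]
force: [0.9, -0.5, -2.4]
grip_width: 0.166
```

Run:
```python
from h import *
s=ctrl.sense();print(s["force"],s["grip_width"],s["eef_pos"],rot(s["ee_rot"]).round(2))
i=viewer.capture("side")[:,:,::-1]
cv2.imwrite("pics/s2.png",cv2.resize(i[60:320,200:460],None,fx=2.2,fy=2.2))
plan([(pour(615,140,0),down(-90,0),1,4),(pour(615,128,20),down(-90,20),1,5),(pour(615,124,36),down(-90,36),1,5),(pour(615,122,52),down(-90,52),1,5)])
```

```text
[ 0.88907351 -0.52395769 -2.35827612] 0.16612490165997715 [6.72444262e+02 3.84179279e-02 2.12166543e+02] [[-0.24  0.01 -0.97]
 [-0.01 -1.   -0.  ]
 [-0.97  0.01  0.24]]
[[1, 0.6, 1.5, 4.1, 0.1, 3.5, -0.1], [1, 1.2, 2.9, 8.1, 0.2, 7.0, -0.2], [1, 1.9, 4.4, 12.2, 0.3, 10.5, -0.3], [1, 2.5, 5.9, 16.3, 0.4, 14.0, -0.3], [1, 4.2, 5.8, 21.5, 0.4, 18.0, -0.3]]
[[1, 0.0, -0.0, 5.5, 0.0, 4.0, 0.0], [1, 0.0, -0.0, 11.0, 0.0, 8.0, 0.0], [1, 0.1, -0.0, 16.5, 0.0, 12.0, -0.0], [1, 0.1, -0.0, 22.1, 0.0, 16.0, -0.0], [1, 0.4, -0.0, 26.8, -0.0, 19.2, -0.0]]
[[1, -1.3, -0.0, 4.6, -0.0, 3.2, 0.0], [1, -2.5, -0.0, 9.1, 0.0, 6.4, -0.0], [1, -3.8, -0.0, 13.7, -0.0, 9.6, -0.0], [1, -5.0, -0.0, 18.2, 0.0, 12.8, -0.0], [1, -5.4, -0.0, 23.0, 0.0, 16.0, 0.0]]
[[1, -1.7, -0.0, 4.5, -0.0, 3.2, -0.0], [1, -3.4, -0.0, 9.0, 0.0, 6.4, 0.0], [1, -5.0, -0.0, 13.5, -0.0, 9.6, 0.0], [1, -6.7, -0.0, 18.0, -0.0, 12.8, -0.0], [1, -6.7, -0.0, 18.0, -0.0, 12.8, -0.0]]
```

View pics/s2.png

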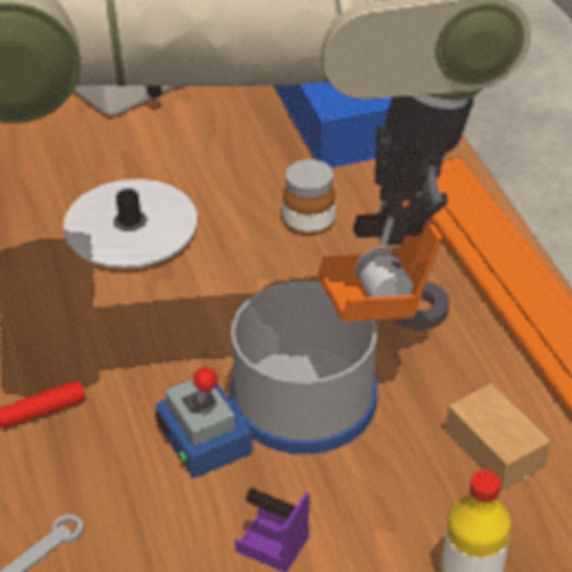

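The tray mouth is over the right (+x) part of the tub, crop (325,270). The piston is still held at the back. Tipping now.

>>> carry_out --pt "1 1 1 4 0 3.5 0" --pt "1 1 3 8 0 7 0" --pt "1 2 4 12 0 10.5 0" --pt "1 2 5 16 0 14 0" --pt "1 4 5 21 0 18 0"

```text
time_s: 6.5
eef_pos: [650.4, -6.2, 213.6]
ee_rot: [0.005, 0.732, -0.0, -0.681]
force: [0.5, -0.1, -3.4]
grip_width: 0.167
```

>>> carry_out --pt "1 0 0 5 0 4 0" --pt "1 0 0 11 0 8 0" --pt "1 0 0 16 0 12 0" --pt "1 0 0 22 0 16 0" --pt "1 0 0 27 0 19 0"

```text
time_s: 7.12
eef_pos: [622.9, -6.3, 211.9]
ee_rot: [0.005, 0.834, 0.0, -0.551]
force: [0.0, 0.3, -1.9]
grip_width: 0.168
```

>>> carry_out --pt "1 -1 0 4 0 3 0" --pt "1 -2 0 9 0 6 0" --pt "1 -4 0 14 0 10 0" --pt "1 -5 0 18 0 13 0" --pt "1 -5 0 23 0 16 0"

```text
time_s: 7.75
eef_pos: [599.9, -6.6, 207.6]
ee_rot: [0.005, 0.903, 0.0, -0.43]
force: [0.3, -0.2, -2.3]
grip_width: 0.166
```

>>> carry_out --pt "1 -2 0 4 0 3 0" --pt "1 -3 0 9 0 6 0" --pt "1 -5 0 13 0 10 0" --pt "1 -7 0 18 0 13 0" --pt "1 -7 0 18 0 13 0"

```text
time_s: 8.38
eef_pos: [581.2, -7.0, 201.2]
ee_rot: [0.005, 0.945, 0.0, -0.326]
force: [-0.1, 0.3, -1.2]
grip_width: 0.167
```

Run:
```python
from h import *
s=ctrl.sense();print(s["force"],s["grip_width"],s["eef_pos"],rot(s["ee_rot"])[:,0].round(2))
i=viewer.capture("side")[:,:,::-1]
cv2.imwrite("pics/s3.png",cv2.resize(i[60:320,200:460],None,fx=2.2,fy=2.2))
```

```text
[-0.10099403  0.2801583  -1.23412095] 0.16726292171288665 [581.16307142  -7.00579892 201.22666295] [ 0.79 -0.   -0.62]
```

View pics/s3.png

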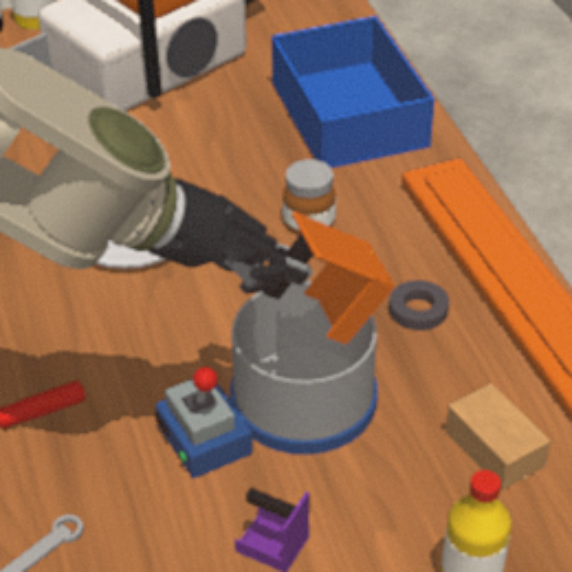

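The tray is tipped about 52° and is empty. The piston shows as a grey shape in the tub at crop (268,350). The held weight dropped by about 2 N. Returning the tray.

Run:
```python
from h import *
i=viewer.capture("top")[:,:,::-1]; cv2.imwrite("pics/t2.png",i)
T=down(-82)
plan([((590,-7,235),down(-90,30),1,3),((600,-20,250),down(-90),1,4),((472,-334,240),T,1,8),((472,-334,95),T,1,5),((472,-334,80),T,1,5)])
```

```text
[[1, -4.6, 0.2, -10.7, 0.2, -7.3, -0.1], [1, -9.3, 0.3, -21.5, 0.3, -14.6, -0.1], [1, -13.9, 0.5, -32.2, 0.5, -21.9, -0.2], [1, -14.3, 3.8, -36.7, 0.5, -29.4, -0.2], [1, -14.6, 7.0, -41.2, 0.4, -36.9, -0.3]]
[[1, -3.0, 3.2, -3.4, 0.0, -7.5, -0.0], [1, -6.0, 6.5, -6.8, 0.0, -15.0, -0.0], [1, -8.9, 45.8, 9.0, -1.0, -15.0, -0.1], [1, -11.8, 85.0, 24.8, -2.0, -15.0, -0.3], [1, -14.8, 124.2, 40.6, -3.0, -15.0, -0.4]]
[[1, 1.2, 38.4, 18.0, -1.0, 0.0, 0.0], [1, 2.5, 76.7, 36.1, -2.0, 0.0, 0.0], [1, 3.7, 115.1, 54.1, -3.0, 0.0, 0.0], [1, 5.0, 153.4, 72.1, -4.0, 0.0, 0.0], [1, 6.2, 191.8, 90.2, -5.0, 0.0, 0.0]]
[[1, 29.0, 0.0, 0.0, -0.0, 0.0, 0.0], [1, 58.0, 0.0, 0.0, -0.0, 0.0, 0.0], [1, 87.0, 0.0, 0.0, -0.0, 0.0, 0.0], [1, 116.0, 0.0, 0.0, -0.0, 0.0, 0.0], [1, 145.0, 0.0, 0.0, -0.0, 0.0, 0.0]]
[[1, 3.0, 0.0, 0.0, 0.0, 0.0, 0.0], [1, 6.0, 0.0, 0.0, 0.0, 0.0, 0.0], [1, 9.0, 0.0, 0.0, 0.0, 0.0, 0.0], [1, 12.0, 0.0, 0.0, 0.0, 0.0, 0.0], [1, 15.0, 0.0, 0.0, 0.0, 0.0, 0.0]]
```

>>> carry_out --pt "1 -5 0 -11 0 -7 0" --pt "1 -9 0 -21 0 -14 0" --pt "1 -14 0 -32 0.5 -22 0" --pt "1 -14 4 -37 0.5 -29 0" --pt "1 -15 7 -41 0.5 -37 0"

```text
time_s: 9.1
eef_pos: [594.9, -15.0, 244.7]
ee_rot: [-0.001, 0.838, 0.009, -0.545]
force: [0.8, 1.7, -2.4]
grip_width: 0.171
```

>>> carry_out --pt "1 -3 3 -3 0 -7.5 0" --pt "1 -6 6 -7 0 -15 0" --pt "1 -9 46 9 -1 -15 0" --pt "1 -12 85 25 -2 -15 0" --pt "1 -15 124 41 -3 -15 0"

```text
time_s: 9.72
eef_pos: [553.9, -140.0, 238.4]
ee_rot: [0.023, 0.761, 0.025, -0.647]
force: [1.5, -0.6, -2.2]
grip_width: 0.166
```

>>> carry_out --pt "1 1 38 18 -1 0 0" --pt "1 2 77 36 -2 0 0" --pt "1 4 115 54 -3 0 0" --pt "1 5 153 72 -4 0 0" --pt "1 6 192 90 -5 0 0"

```text
time_s: 10.35
eef_pos: [479.5, -337.6, 217.8]
ee_rot: [0.056, 0.759, 0.054, -0.646]
force: [0.4, 0.1, -1.4]
grip_width: 0.172
```

Run:
```python
from h import *
s=ctrl.sense();print(s["force"],s["grip_width"],s["eef_pos"])
T=down(-82)
plan([((472,-334,105),T,1,5),((472,-334,83),T,1,5)])
a=viewer.capture("side")[:,:,::-1][180:400,250:400]; b=viewer.capture("top")[:,:,::-1][180:290,240:330]
o=np.zeros((594,800,3),np.uint8);o[:,:405]=cv2.resize(a,(405,594));o[:440,430:790]=cv2.resize(b,(360,440),interpolation=2);cv2.imwrite("pics/s4.png",o)
```

```text
[ 0.42653963  0.09461358 -1.39996819] 0.17220505205967565 [ 479.49011054 -337.64605393  217.7509492 ]
[[1, 22.0, -1.3, 4.9, 0.2, -1.8, -0.2], [1, 44.1, -2.6, 9.9, 0.4, -3.7, -0.3], [1, 66.1, -3.9, 14.8, 0.5, -5.5, -0.5], [1, 88.1, -5.2, 19.7, 0.7, -7.3, -0.6], [1, 110.1, -6.5, 24.6, 0.9, -9.1, -0.8]]
[[1, 4.4, 0.0, -0.0, -0.0, -0.0, 0.0], [1, 8.8, 0.0, -0.0, -0.0, -0.0, 0.0], [1, 13.2, 0.0, -0.0, -0.0, -0.0, 0.0], [1, 17.6, 0.0, -0.0, -0.0, -0.0, 0.0], [1, 22.0, 0.0, -0.0, -0.0, -0.0, 0.0]]
```

View pics/s4.png

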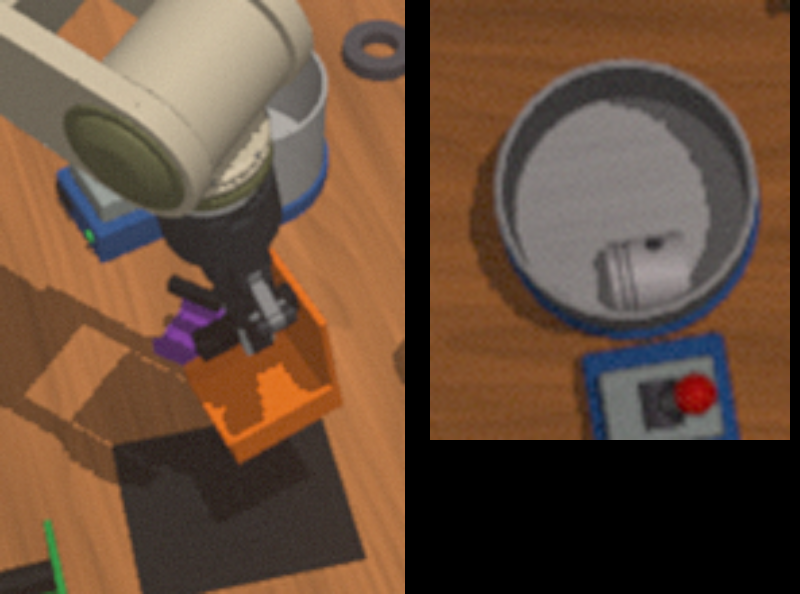

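The piston lies on the tub floor near its −x side, and the tray is empty. About 9° of tilt is left, so I level it while lowering.

>>> carry_out --pt "1 22 -1 5 0 -2 0" --pt "1 44 -3 10 0.5 -4 0" --pt "1 66 -4 15 0.5 -6 -0.5" --pt "1 88 -5 20 0.7 -7.5 -0.6" --pt "1 110 -6.5 25 0.9 -9.1 -0.8"

```text
time_s: 11.08
eef_pos: [473.3, -331.5, 103.7]
ee_rot: [0.05, 0.706, 0.051, -0.705]
force: [0.6, -0.7, -2.2]
grip_width: 0.172
```

>>> carry_out --pt "1 4 0 0 0 0 0" --pt "1 9 0 0 0 0 0" --pt "1 14 0 0 0 0 0" --pt "1 18 0 0 0 0 0" --pt "1 21 0 0 0 0 0"

```text
time_s: 11.7
eef_pos: [473.5, -331.8, 84.4]
ee_rot: [0.05, 0.707, 0.051, -0.704]
force: [1.1, 0.2, -2.2]
grip_width: 0.169
```

Run:
```python
from h import *
s=ctrl.sense();print(s["force"],s["grip_width"],s["eef_pos"],rot(s["ee_rot"])[:,0].round(3))
```

```text
[ 1.0786536   0.16194936 -2.2252566 ] 0.1688493164003031 [ 473.46397811 -331.84148744   84.42274141] [ 0.004  0.002 -1.   ]
```

>>> carry_out --pt "1 1 0 0 0 0 0" --pt "1 2 0 0 0 0 0" --pt "1 3 0 0 0 0 0" --pt "1 4 0 0 0 0 0" --pt "1 4 0 0 0 0 0"

```text
time_s: 12.32
eef_pos: [473.8, -331.7, 81.6]
ee_rot: [0.05, 0.707, 0.051, -0.704]
force: [-2.1, 3.1, 7.0]
grip_width: 0.165
```

>>> carry_out --pt "0.5 0 0 0 0 0 0" --pt "-0.2 0 0 0 0 0 0" --pt "-1 0 0 0 0 0 0" --pt "-1 0 0 0 0 0 0" --pt "-1 0 0 0 0 0 0"

```text
time_s: 12.95
eef_pos: [473.5, -331.7, 80.4]
ee_rot: [0.05, 0.707, 0.051, -0.704]
force: [0.3, -0.9, -0.2]
grip_width: 1.003
```

>>> carry_out --pt "-1 -30 0 0 0 0 0" --pt "-1 -65 0 0 0 0 0" --pt "-1 -100 0 0 0 0 0" --pt "-1 -140 0 0 0 0 0" --pt "-1 -160 0 0 0 0 0"

```text
time_s: 13.58
eef_pos: [473.2, -332.4, 242.8]
ee_rot: [0.05, 0.707, 0.05, -0.703]
force: [0.7, 0.6, -1.3]
grip_width: 0.999
```

Run:
```python
from h import *
s=ctrl.sense();print(s["force"],s["grip_width"],s["eef_pos"],s["joints"].round(2))
i=viewer.capture("side")[:,:,::-1]; cv2.imwrite("pics/s5.png",i)
c,a=blob(cv2.cvtColor(i.copy(),40),(3,150,90),(16,255,255),(290,310,385,400)); print(a,cv2.boundingRect(c))
print("expected wall top corners", [proj("side",p) for p in((473.5+42+5,-332+42*.139-37,110),(473.5+42-5,-332+6+37,110))])
# go to lid over (468,346)
w=[((330,0,250),down(-20),-1,7),((468,346,200),down(54),-1,8)]
plan(w)
# lid refine: knob top outline in top view and side view
for n,box in(("top",(125,250,170,300)),("side",(240,140,275,172))):
    im=cv2.imread(f"pics/{n}0.png");c,a=blob(cv2.cvtColor(im,40),(0,0,0),(180,255,75),box);print(n,a,cv2.boundingRect(c),cv2.minAreaRect(c))
```

```text
[ 0.66075461  0.55583345 -1.29548441] 0.9994710255381124 [ 473.17442856 -332.37465754  242.75835237] [-0.82  0.42  1.31  0.    1.4   0.61]
3090.5 (312, 310, 73, 77)
expected wall top corners [array([366.8, 341.2]), array([349.1, 312.6])]
[[-1, -1.0, -50.0, 13.5, -8.8, -0.0, -0.1], [-1, -2.0, -99.9, 27.1, -17.7, -0.1, -0.1], [-1, -3.0, -149.9, 40.6, -26.5, -0.1, -0.2], [-1, -4.1, -199.9, 54.1, -35.3, -0.2, -0.2], [-1, -5.1, -249.9, 67.7, -44.2, -0.2, -0.3]]
[[-1, -0.8, -45.3, -25.1, -8.8, -0.0, -0.1], [-1, -1.6, -90.6, -50.2, -17.7, -0.1, -0.1], [-1, 4.7, -103.3, -95.0, -26.9, -0.1, -0.1], [-1, 11.0, -116.1, -139.7, -36.2, -0.1, -0.1], [-1, 17.3, -128.9, -184.5, -45.4, -0.1, -0.1]]
[[-1, 6.2, 22.9, -40.5, -9.2, 0.0, 0.0], [-1, 12.5, 45.8, -81.1, -18.5, 0.0, 0.0], [-1, 18.8, 68.8, -121.6, -27.8, 0.0, 0.0], [-1, 25.0, 91.7, -162.1, -37.0, 0.0, 0.0], [-1, 31.2, 114.6, -202.6, -46.3, 0.0, 0.0]]
top 193.0 (139, 267, 18, 16) ((147.5, 274.5), (15.0, 17.0), 90.0)
side 138.0 (253, 146, 12, 18) ((258.5, 154.5), (17.0, 11.0), 90.0)
```

Run:
```python
from h import *
plan([((340,0,250),down(-40),-1,7),((468.5,347,200),down(0),-1,8),((468.5,347,80),down(0),-1,3),((468.5,347,26),down(0),-1,2)])
```

```text
[[-1, -1.0, -49.8, 12.1, -6.0, -0.0, -0.0], [-1, -2.0, -99.5, 24.2, -11.9, -0.1, -0.1], [-1, -3.0, -149.3, 36.4, -17.9, -0.1, -0.1], [-1, -4.0, -199.1, 48.5, -23.9, -0.2, -0.2], [-1, -5.0, -248.8, 60.6, -29.9, -0.2, -0.2]]
[[-1, -0.8, -49.2, -14.3, -6.0, -0.0, -0.0], [-1, -1.6, -98.4, -28.6, -11.9, -0.1, -0.1], [-1, 4.7, -122.7, -67.9, -16.9, -0.1, -0.1], [-1, 11.0, -146.9, -107.3, -21.9, -0.1, -0.1], [-1, 17.3, -171.2, -146.7, -26.9, -0.1, -0.1]]
[[-1, 6.2, -3.8, -46.1, -5.0, 0.0, 0.0], [-1, 12.5, -7.5, -92.2, -10.0, 0.0, 0.0], [-1, 18.8, -11.3, -138.3, -15.0, 0.0, 0.0], [-1, 25.0, -15.1, -184.4, -20.0, 0.0, 0.0], [-1, 31.2, -18.9, -230.5, -25.0, 0.0, 0.0]]
[[-1, 40.0, 0.0, 0.0, 0.0, 0.0, 0.0], [-1, 80.0, 0.0, 0.0, 0.0, 0.0, 0.0], [-1, 120.0, 0.0, 0.0, 0.0, 0.0, 0.0], [-1, 147.0, 0.0, 0.0, 0.0, 0.0, 0.0], [-1, 174.0, 0.0, 0.0, 0.0, 0.0, 0.0]]
```

>>> carry_out --pt "-1 -1 -50 12 -6 0 0" --pt "-1 -2 -100 24 -12 0 0" --pt "-1 -3 -149 36 -18 0 0" --pt "-1 -4 -199 48 -24 0 0" --pt "-1 -5 -249 61 -30 0 0"

```text
time_s: 14.25
eef_pos: [376.1, -92.8, 245.1]
ee_rot: [0.232, 0.669, 0.233, -0.666]
force: [0.5, -0.1, 0.4]
grip_width: 1.0
```

>>> carry_out --pt "-1 -1 -49 -14 -6 0 0" --pt "-1 -2 -98 -29 -12 0 0" --pt "-1 5 -123 -68 -17 0 0" --pt "-1 11 -147 -107 -22 0 0" --pt "-1 17 -171 -147 -27 0 0"

```text
time_s: 14.88
eef_pos: [387.1, 132.6, 228.6]
ee_rot: [0.382, 0.597, 0.382, -0.594]
force: [1.3, -0.8, 0.5]
grip_width: 1.001
```

>>> carry_out --pt "-1 6 -4 -46 -5 0 0" --pt "-1 12 -8 -92 -10 0 0" --pt "-1 19 -11 -138 -15 0 0" --pt "-1 25 -15 -184 -20 0 0" --pt "-1 31 -19 -230 -25 0 0"

```text
time_s: 15.5
eef_pos: [466.6, 349.3, 198.0]
ee_rot: [0.502, 0.5, 0.501, -0.497]
force: [0.3, -0.4, -0.1]
grip_width: 1.003
```

Run:
```python
from h import *
s=ctrl.sense();print(s["eef_pos"],rot(s["ee_rot"])[:,:2].round(3).tolist())
i=viewer.capture("side")[:,:,::-1]; cv2.imwrite("pics/s6.png",i); hs=cv2.cvtColor(i.copy(),40)
j=viewer.capture("top")[:,:,::-1]; cv2.imwrite("pics/t6.png",j)
a=i[300:400,280:400]; cv2.imwrite("pics/s6c.png",cv2.resize(np.vstack([a]),None,fx=5,fy=5))
o=np.zeros((600,800,3),np.uint8);o[:,:450]=cv2.resize(i[300:420,290:380],(450,600));o[:450,460:790]=cv2.resize(i[90:195,220:297],(330,450));cv2.imwrite("pics/s6c.png",o)
plan([((468.5,347,80),down(0),-1,3),((468.5,347,26),down(0),-1,2)])
```

```text
[466.61697966 349.26955476 198.0336403 ] [[0.003, 1.0], [0.002, 0.006], [-1.0, 0.003]]
[[-1, 38.9, 0.6, 1.3, 0.1, -0.0, -0.0], [-1, 77.8, 1.3, 2.5, 0.3, -0.1, -0.1], [-1, 116.7, 1.9, 3.8, 0.4, -0.1, -0.1], [-1, 143.7, 1.9, 3.8, 0.4, -0.1, -0.1], [-1, 170.7, 1.9, 3.9, 0.4, -0.1, -0.1]]
```

View pics/s6c.png

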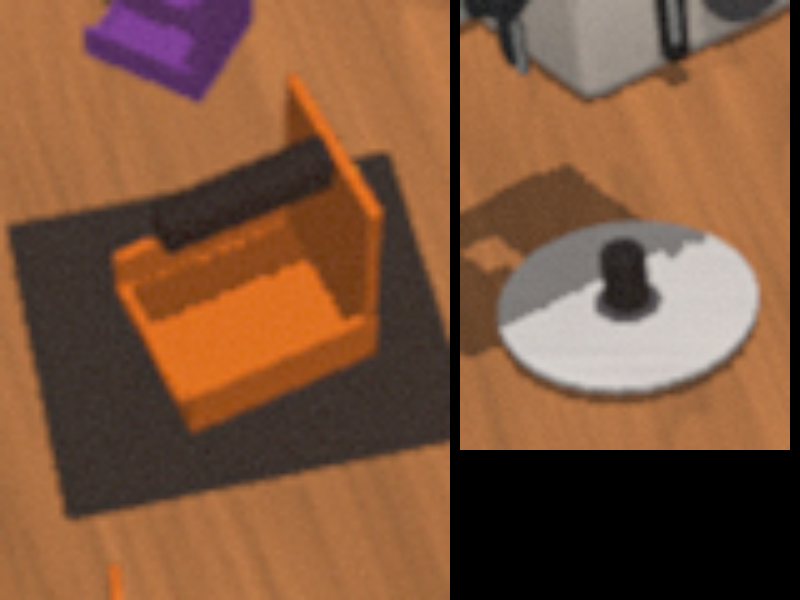

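The tray stands level on the mat, centred, and is empty (left crop). The lid and knob are clear (right crop). After correcting for perspective, the side-view ellipse also gives y ≈ 347. Grasping the knob.

>>> carry_out --pt "-1 39 0 -1 0 0 0" --pt "-1 78 1 0 0.3 0 0" --pt "-1 117 2 2 0.4 0 0" --pt "-1 144 2 2 0.4 0 0" --pt "-1 169 2 2 0.4 0 0"

```text
time_s: 16.23
eef_pos: [468.7, 345.5, 28.7]
ee_rot: [0.499, 0.502, 0.499, -0.5]
force: [0.1, 0.4, -0.4]
grip_width: 1.003
```

>>> carry_out --pt "0 0 0 0 0 0 0" --pt "1 0 0 0 0 0 0" --pt "1 0 0 0 0 0 0" --pt "1 0 0 0 0 0 0" --pt "1 0 0 0 0 0 0" --newtons 60

```text
time_s: 16.85
eef_pos: [469.6, 346.4, 31.4]
ee_rot: [0.5, 0.503, 0.498, -0.499]
force: [-1.1, -1.0, 6.2]
grip_width: 0.334
```

>>> carry_out --pt "1 -10 0 0 0 0 0" --pt "1 -30 0 0 0 0 0" --pt "1 -60 0 0 0 0 0" --pt "1 -100 0 0 0 0 0" --pt "1 -140 0 0 0 0 0" --newtons 100

```text
time_s: 17.48
eef_pos: [468.2, 345.7, 171.6]
ee_rot: [0.499, 0.502, 0.499, -0.5]
force: [0.4, 0.2, -2.9]
grip_width: 0.319
```

Run:
```python
from h import *
s=ctrl.sense();print(s["eef_pos"],s["grip_width"],s["force"],s["wrist_torque"],rot(s["ee_rot"])[:,:2].round(3).tolist())
i=viewer.capture("side")[:,:,::-1]; cv2.imwrite("pics/s7.png",i)
p=s["eef_pos"]; dz=p[2]
u,v=proj("side",(p[0],p[1],p[2]-10)); print(u,v)
hs=cv2.cvtColor(i.copy(),40); c,a=blob(hs,(0,0,110),(180,60,255),(int(u)-60,int(v)-30,int(u)+60,int(v)+50)); e=cv2.fitEllipse(cv2.convexHull(c)); print(a,e,plane("side",*e[0],p[2]-9))
plan([((525,172,185),down(0),1,5),((584,-3,170),down(0),1,5)])
```

```text
[468.21858695 345.71499256 171.56282909] 0.3191057904819265 [ 0.43643829  0.20250629 -2.90768516] [0.0201965  0.01586143 0.00795032] [[0.004, 1.0], [0.002, -0.004], [-1.0, 0.004]]
254.1 117.8
1490.5 ((254.16659545898438, 120.27742004394531), (39.61886215209961, 64.59195709228516), 83.8697509765625) [465.6 333.7 162.6]
[[1, -1.6, 11.1, 34.9, -0.0, -0.1, -0.1], [1, -3.2, 22.3, 69.8, -0.1, -0.1, -0.3], [1, -4.8, 33.4, 104.7, -0.1, -0.2, -0.4], [1, -6.4, 44.5, 139.6, -0.2, -0.3, -0.5], [1, -8.0, 55.6, 174.4, -0.2, -0.3, -0.7]]
[[1, 3.0, 11.8, 35.0, 0.0, 0.0, 0.0], [1, 6.0, 23.6, 70.0, 0.0, 0.0, 0.0], [1, 9.0, 35.4, 105.0, 0.0, 0.0, 0.0], [1, 12.0, 47.2, 140.0, 0.0, 0.0, 0.0], [1, 15.0, 59.0, 175.0, 0.0, 0.0, 0.0]]
```

>>> carry_out --pt "1 -2 11 35 0 0 0" --pt "1 -3 22 70 0 0 0" --pt "1 -5 33 105 0 0 0" --pt "1 -6 44 140 0 0 0" --pt "1 -8 56 174 0 0 0"

```text
time_s: 18.15
eef_pos: [523.8, 170.4, 178.0]
ee_rot: [0.499, 0.502, 0.499, -0.5]
force: [0.7, 0.7, -3.1]
grip_width: 0.323
```

>>> carry_out --pt "1 3 12 35 0 0 0" --pt "1 6 24 70 0 0 0" --pt "1 9 36 105 0 0 0" --pt "1 12 48 140 0 0 0" --pt "1 15 59 175 0 0 0"

```text
time_s: 18.77
eef_pos: [582.3, -4.7, 162.7]
ee_rot: [0.499, 0.503, 0.499, -0.499]
force: [1.3, 0.6, -2.8]
grip_width: 0.318
```

Run:
```python
from h import *
s=ctrl.sense();print(s["eef_pos"],s["grip_width"],s["force"],rot(s["ee_rot"])[:,:2].round(3).tolist())
i=viewer.capture("side")[:,:,::-1]; cv2.imwrite("pics/s8.png",cv2.resize(i[130:280,250:410],None,fx=4,fy=4,interpolation=2))
plan([((584,-3,140),down(0),1,5),((584,-3,129),down(0),1,5)])
# projected outlines: tub rim outer (z110 r78), lid top if centred under TCP (z=TCP-31.4+17)
for nm,z,r,c in(("rim",110,78,(583.7,-2.9)),("lid",s["eef_pos"][2]-14.4,86,s["eef_pos"][:2])):
    q=np.array([proj("side",(c[0]+r*np.cos(a),c[1]+r*np.sin(a),z)) for a in np.linspace(0,6.28,90)]);q=(q-[250,130])*4;print(nm,q.min(0),q.max(0))
```

```text
[582.30320045  -4.7003847  162.67171501] 0.3184964305796342 [ 1.30904184  0.59026426 -2.75543472] [[0.004, 1.0], [0.002, -0.004], [-1.0, 0.004]]
[[1, 4.4, 0.1, -1.2, -0.1, -0.0, -0.0], [1, 8.9, 0.3, -2.3, -0.2, -0.0, -0.1], [1, 13.3, 0.4, -3.5, -0.2, -0.0, -0.1], [1, 17.7, 0.5, -4.6, -0.3, -0.0, -0.2], [1, 22.2, 0.7, -5.8, -0.4, -0.0, -0.2]]
[[1, 2.2, -0.0, 0.0, -0.0, -0.0, 0.0], [1, 4.4, -0.0, 0.0, -0.0, -0.0, 0.0], [1, 6.6, -0.0, 0.0, -0.0, -0.0, 0.0], [1, 8.8, -0.0, 0.0, -0.0, -0.0, 0.0], [1, 11.0, -0.0, 0.0, -0.0, -0.0, 0.0]]
rim [219.2 229.2] [484.8 415.6]
lid [201.2 175.2] [500.4 381.2]
```

View pics/s8.png

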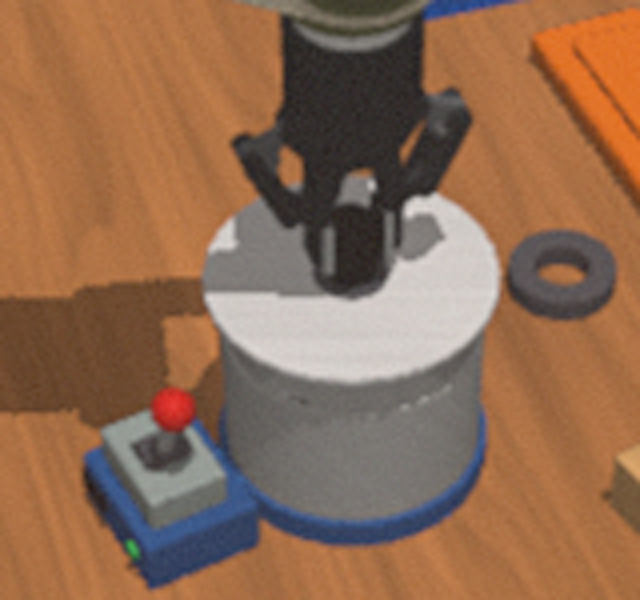

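Eleven pictures viewed so far. The lid outline spans crop x 203–500, bottom 382, against a prediction of 201–500 and 381. The tub walls at 219–484 match the rim prediction. So the lid is centred under the TCP and level; lowering.

>>> carry_out --pt "1 4 0 -1 0 0 0" --pt "1 9 0 -2 0 0 0" --pt "1 13 0 -2 0 0 0" --pt "1 18 0 -2 0 0 0" --pt "1 22 0 -2 0 0 0"

```text
time_s: 19.45
eef_pos: [582.2, -1.2, 140.3]
ee_rot: [0.499, 0.502, 0.499, -0.499]
force: [-0.2, -0.6, -3.1]
grip_width: 0.321
```

>>> carry_out --pt "1 2 0 0 0 0 0" --pt "1 4 0 0 0 0 0" --pt "1 6 0 0 0 0 0" --pt "1 7 0 0 0 0 0" --pt "1 8 0 0 0 0 0"

```text
time_s: 20.08
eef_pos: [582.4, -1.5, 132.6]
ee_rot: [0.499, 0.503, 0.499, -0.499]
force: [-0.5, 0.1, -2.4]
grip_width: 0.322
```

>>> carry_out --pt "1 1 0 0 0 0 0" --pt "1 2 0 0 0 0 0" --pt "1 3 0 0 0 0 0" --pt "1 4 0 0 0 0 0" --pt "1 4 0 0 0 0 0"

```text
time_s: 20.7
eef_pos: [582.4, -1.5, 129.6]
ee_rot: [0.5, 0.503, 0.498, -0.499]
force: [-3.0, -0.0, 4.8]
grip_width: 0.325
```

Contact came at TCP z 129.6, where the seat was predicted (129.4), so the lid is seated. Release and back off.

>>> carry_out --pt "0.3 0 0 0 0 0 0" --pt "-0.3 0 0 0 0 0 0" --pt "-1 0 0 0 0 0 0" --pt "-1 0 0 0 0 0 0" --pt "-1 0 0 0 0 0 0"

```text
time_s: 21.32
eef_pos: [582.4, -1.5, 128.6]
ee_rot: [0.499, 0.503, 0.499, -0.499]
force: [0.2, 0.7, -0.4]
grip_width: 1.004
```

>>> carry_out --pt "-1 -20 0 0 0 0 0" --pt "-1 -50 0 0 0 0 0" --pt "-1 -80 0 0 0 0 0" --pt "0.5 -90 0 0 0 0 0" --pt "1 -90 0 0 0 0 0"

```text
time_s: 21.95
eef_pos: [582.0, -1.7, 218.4]
ee_rot: [0.499, 0.503, 0.499, -0.499]
force: [0.9, 0.5, 0.2]
grip_width: 0.606
```

```bash
cat >> h.py <<'E'
def S(s,z): return (461.6-.186*s,-26.4+.983*s,z)
E
python3 - <<'E'
from h import *
s=ctrl.sense();print(s["eef_pos"],s["grip_width"],s["force"])
D=down(10.7)
plan([(S(-62,200),D,1,5),(S(-62,90),D,1,5),(S(-35,90),D,1,5),(S(-10,90),D,1,5),(S(8,90),D,1,5)])
E
```

```text
[581.99135308  -1.66062114 218.3524598 ] 0.606340287342128 [0.92061949 0.52331971 0.17894538]
[[1, 3.5, -21.7, 17.2, -2.2, -0.0, -0.0], [1, 7.1, -43.4, 34.5, -4.4, -0.0, -0.1], [1, 10.6, -65.2, 51.7, -6.6, -0.1, -0.1], [1, 14.2, -86.9, 68.9, -8.7, -0.1, -0.2], [1, 17.7, -108.6, 86.2, -10.9, -0.1, -0.2]]
[[1, 22.0, -0.0, 0.0, 0.0, 0.0, -0.0], [1, 44.0, -0.0, 0.0, 0.0, 0.0, -0.0], [1, 66.0, -0.0, 0.0, 0.0, 0.0, -0.0], [1, 88.0, -0.0, 0.0, 0.0, 0.0, -0.0], [1, 110.0, -0.0, 0.0, 0.0, 0.0, -0.0]]
[[1, 0.0, -0.0, -5.4, 0.0, 0.0, 0.0], [1, 0.0, -0.0, -10.8, 0.0, 0.0, 0.0], [1, 0.0, -0.0, -16.2, 0.0, 0.0, 0.0], [1, 0.0, -0.0, -21.6, 0.0, 0.0, 0.0], [1, 0.0, -0.0, -27.0, 0.0, 0.0, 0.0]]
[[1, 0.0, -0.0, -5.0, 0.0, 0.0, 0.0], [1, 0.0, -0.0, -10.0, 0.0, 0.0, 0.0], [1, 0.0, -0.0, -15.0, 0.0, 0.0, 0.0], [1, 0.0, -0.0, -20.0, 0.0, 0.0, 0.0], [1, 0.0, -0.0, -25.0, 0.0, 0.0, 0.0]]
[[1, 0.0, -0.0, -3.6, 0.0, 0.0, 0.0], [1, 0.0, -0.0, -7.2, 0.0, 0.0, 0.0], [1, 0.0, -0.0, -10.8, 0.0, 0.0, 0.0], [1, 0.0, -0.0, -14.4, 0.0, 0.0, 0.0], [1, 0.0, -0.0, -18.0, 0.0, 0.0, 0.0]]
```

>>> carry_out --pt "1 3 -22 17 -2 0 0" --pt "1 7 -43 34 -4 0 0" --pt "1 11 -65 52 -7 0 0" --pt "1 14 -87 69 -9 0 0" --pt "1 18 -109 86 -10.7 0 0"

```text
time_s: 22.58
eef_pos: [471.5, -87.5, 198.5]
ee_rot: [0.544, 0.453, 0.544, -0.451]
force: [0.8, 0.2, 0.8]
grip_width: -0.003
```

>>> carry_out --pt "1 22 0 0 0 0 0" --pt "1 44 0 0 0 0 0" --pt "1 66 0 0 0 0 0" --pt "1 88 0 0 0 0 0" --pt "1 110 0 0 0 0 0"

```text
time_s: 23.2
eef_pos: [472.3, -86.6, 88.0]
ee_rot: [0.543, 0.454, 0.544, -0.451]
force: [-0.7, -0.3, 0.1]
grip_width: -0.003
```

>>> carry_out --pt "1 0 0 -5 0 0 0" --pt "1 0 0 -11 0 0 0" --pt "1 0 0 -16 0 0 0" --pt "1 0 0 -22 0 0 0" --pt "1 0 0 -27 0 0 0"

```text
time_s: 23.82
eef_pos: [468.5, -60.3, 90.5]
ee_rot: [0.545, 0.454, 0.543, -0.451]
force: [0.4, -1.9, 0.0]
grip_width: -0.001
```

>>> carry_out --pt "1 0 0 -5 0 0 0" --pt "1 0 0 -10 0 0 0" --pt "1 0 0 -15 0 0 0" --pt "1 0 0 -20 0 0 0" --pt "1 0 0 -25 0 0 0"

```text
time_s: 24.45
eef_pos: [463.6, -35.5, 90.1]
ee_rot: [0.544, 0.454, 0.543, -0.451]
force: [-0.1, -1.1, 0.2]
grip_width: -0.001
```

Run:
```python
from h import *
s=ctrl.sense();print(s["eef_pos"],s["force"]); p=s["eef_pos"]; print("s",(p[0]-461.6)*-.186+(p[1]+26.4)*.983,"perp",(p[0]-461.6)*.983+(p[1]+26.4)*.186)
i=viewer.capture("side");h=cv2.cvtColor(np.ascontiguousarray(i[:,:,::-1]),40)
m=cv2.inRange(h,(0,150,70),(6,255,255))|cv2.inRange(h,(174,150,70),(180,255,255)); z=np.zeros_like(m);z[205:250,270:320]=m[205:250,270:320]
q=cv2.moments(z,True); print(q["m00"],q["m10"]/max(q["m00"],1),q["m01"]/max(q["m00"],1))
for L in(-.33,0,.2,.4,.6,.7): print(L,proj("side",S(58*np.sin(L),62+58*np.cos(L))))
```

```text
[463.61804071 -35.47237813  90.07153705] [-0.11071345 -1.12910677  0.18025319]
s -9.293503277080626 perp 0.29627168763234946
7.0 282.85714285714283 220.57142857142858
-0.33 [294.1 231.7]
0 [290.3 225.5]
0.2 [288.1 222.7]
0.4 [286.1 220.7]
0.6 [284.4 219.7]
0.7 [283.6 219.5]
```

>>> carry_out --pt "1 0 0 -4 0 0 0" --pt "1 0 0 -8 0 0 0" --pt "1 0 0 -12 0 0 0" --pt "1 0 0 -15 0 0 0" --pt "1 0 0 -18 0 0 0"

```text
time_s: 25.12
eef_pos: [461.8, -20.8, 90.8]
ee_rot: [0.547, 0.452, 0.541, -0.451]
force: [6.8, -19.7, 9.2]
grip_width: 0.003
```

>>> carry_out --pt "1 0 0 -2 0 0 0" --pt "1 0 0 -4 0 0 0" --pt "1 0 0 -6 0 0 0" --pt "1 0 0 -7 0 0 0" --pt "1 0 0 -8 0 0 0"

```text
time_s: 25.75
eef_pos: [462.8, -18.3, 92.1]
ee_rot: [0.551, 0.451, 0.537, -0.452]
force: [4.7, -56.5, -2.9]
grip_width: 0.001
```

Hard stop reached: the force rose from 20 N to 57 N over the last 2.5 mm. Retreat along −y, then up and clear.

>>> carry_out --pt "1 0 0 12 0 0 0" --pt "1 0 0 28 0 0 0" --pt "1 0 0 48 0 0 0" --pt "1 -30 0 60 0 0 0" --pt "1 -70 0 60 0 0 0"

```text
time_s: 26.38
eef_pos: [469.1, -69.9, 160.1]
ee_rot: [0.543, 0.454, 0.544, -0.451]
force: [-0.3, -0.3, -0.6]
grip_width: -0.0
```

>>> carry_out --pt "1 -40 -10 40 0 0 0" --pt "1 -80 -30 90 0 0 0" --pt "1 -100 -60 140 0 0 0" --pt "1 -100 -80 190 0 0 0" --pt "1 -100 -80 190 0 0 0"

```text
time_s: 27.0
eef_pos: [424.0, -273.8, 258.9]
ee_rot: [0.543, 0.455, 0.542, -0.452]
force: [0.8, 0.0, -0.5]
grip_width: -0.003
```

Run:
```python
from h import *
s=ctrl.sense();print(s["eef_pos"],s["force"],s["time_s"])
i=viewer.capture("side")[:,:,::-1];t=viewer.capture("top")[:,:,::-1]
o=np.zeros((600,800,3),np.uint8);o[:,:400]=cv2.resize(i[160:415,250:420],(400,600),interpolation=2);o[:400,400:]=cv2.resize(t[150:320,240:410],(400,400),interpolation=2)
o[400:600,400:800]=cv2.resize(t[235:325,300:480],(400,200));cv2.imwrite("pics/end.png",o)
ball=[]
for n,im,b in(("top",t,(280,255,320,300)),("side",i,(270,205,320,250))):
    h=cv2.cvtColor(np.ascontiguousarray(im),40);m=cv2.inRange(h,(0,150,70),(6,255,255))|cv2.inRange(h,(174,150,70),(180,255,255));z=np.zeros_like(m);z[b[1]:b[3],b[0]:b[2]]=m[b[1]:b[3],b[0]:b[2]]
    q=cv2.moments(z,True);ball.append((q["m10"]/max(1,q["m00"]),q["m01"]/max(1,q["m00"])));print(n,q["m00"],ball[-1])
p,r=tri(*ball);print("ball",p,r,"s",(p[0]-461.6)*-.186+(p[1]+26.4)*.983)
c,a=blob(cv2.cvtColor(np.ascontiguousarray(t),40),(0,0,120),(180,60,255),(245,180,335,262));e=cv2.fitEllipse(cv2.convexHull(c));print("lid top",e,plane("top",*e[0],115))
```

```text
[ 424.03234543 -273.80995251  258.91779735] [ 0.75475512  0.02945875 -0.46141626] 27.0
top 81.0 (284.9382716049383, 281.6296296296296)
side 0.0 (0.0, 0.0)
ball [256.6 -58.5 746.2] 348.0 s 6.575700000000001
lid top ((287.1094055175781, 226.97703552246094), (71.65872192382812, 72.61509704589844), 88.23707580566406) [584.8   2.  115. ]
```

View pics/end.png

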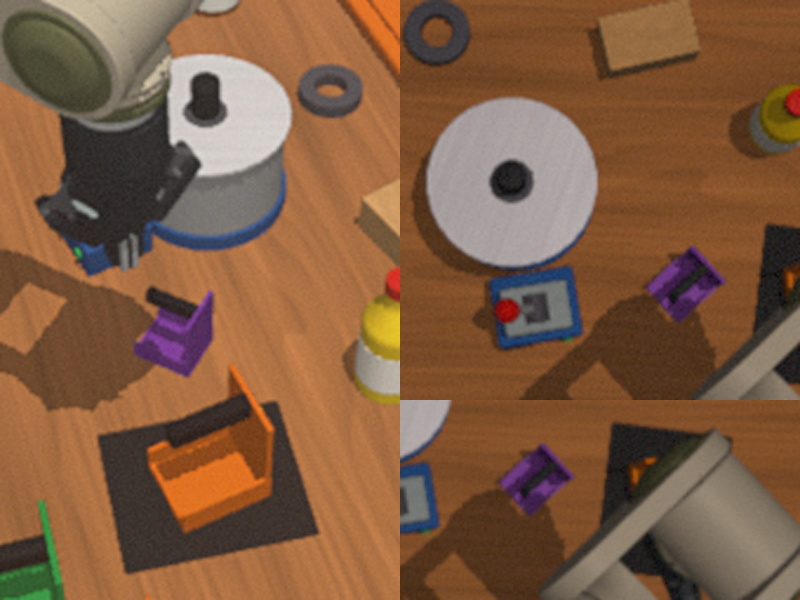

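The lid is on and level-looking, 5 mm off the rim centre in the top view. The tray is level on the mat and the toggle is over to +y. The gripper hides the toggle in the side view, so I move it aside to triangulate the ball.

>>> carry_out --pt "1 0 -35 25 0 0 0" --pt "1 0 -70 50 0 0 0" --pt "1 0 -105 75 0 0 0" --pt "1 0 -120 90 0 0 0" --pt "1 0 -120 90 0 0 0"

```text
time_s: 27.72
eef_pos: [323.6, -380.9, 258.5]
ee_rot: [0.544, 0.454, 0.543, -0.451]
force: [-0.3, -0.2, 0.5]
grip_width: -0.001
```

Run:
```python
from h import *
s=ctrl.sense();print(s["eef_pos"],s["force"])
def ball(n,im,b):
    h=cv2.cvtColor(np.ascontiguousarray(im),40);m=cv2.inRange(h,(0,150,70),(6,255,255))|cv2.inRange(h,(174,150,70),(180,255,255));z=np.zeros_like(m);z[b[1]:b[3],b[0]:b[2]]=m[b[1]:b[3],b[0]:b[2]]
    q=cv2.moments(z,True);print(n,q["m00"]);return q["m10"]/max(1,q["m00"]),q["m01"]/max(1,q["m00"])
t,i=[viewer.capture(n)[:,:,::-1] for n in("top","side")]
P=[]
for a,b in((cv2.imread("pics/top0.png"),cv2.imread("pics/side0.png")),(t,i)):
    p,r=tri(ball("top",a,(275,260,322,300)),ball("side",b,(268,205,310,245)));P.append(p);ss=(p[0]-461.6)*-.186+(p[1]+26.4)*.983;print(p,r,"s",ss,"lean",np.arctan2(ss,p[2]-62))
print(np.linalg.norm(P[1]-P[0]))
for L in (-.5,.5): print("centred s,z",59*np.sin(L),62+59*np.cos(L))
c,a=blob(cv2.cvtColor(np.ascontiguousarray(i),40),(0,0,130),(180,60,255),(290,150,385,225));e=cv2.fitEllipse(cv2.convexHull(c));print("lid side",e,a,plane("side",*e[0],115))
```

```text
[ 323.57991164 -380.94390248  258.51491093] [-0.26551257 -0.23794734  0.477643  ]
top 77.0
side 90.0
[463.7 -44.7 117.1] 2.3 s -18.379499999999997 lean -0.3219601586226782
top 82.0
side 0.0
[256.6 -58.4 746.2] 348.1 s 6.674000000000003 lean 0.009754148401464996
662.4537040427807
centred s,z -28.286106777647976 113.777371151532
centred s,z 28.286106777647976 113.777371151532
lid side ((337.0129089355469, 208.47601318359375), (51.453819274902344, 73.197509765625), 89.99440002441406) 2500.0 [581.2  -3.2 115. ]
```

Run:
```python
from h import *
plan([((370,-60,255),down(10.7),1,7),((400,280,250),down(40),1,8)])
```

```text
[[1, 0.7, 14.8, -43.8, -0.0, -0.0, -0.0], [1, 1.4, 29.6, -87.5, -0.0, -0.0, -0.1], [1, 2.1, 44.4, -131.3, -0.1, -0.1, -0.1], [1, 2.8, 59.2, -175.1, -0.1, -0.1, -0.1], [1, 3.5, 74.0, -218.8, -0.1, -0.1, -0.2]]
[[1, 0.6, 14.9, -43.7, -0.0, -0.0, -0.0], [1, 1.1, 29.7, -87.5, -0.0, -0.0, -0.1], [1, 1.8, 41.3, -128.6, -3.7, -0.0, -0.1], [1, 2.5, 52.8, -169.6, -7.4, -0.0, -0.1], [1, 3.1, 64.4, -210.7, -11.0, -0.0, -0.1]]
[[1, 0.6, 19.2, -38.1, -3.7, 0.0, 0.0], [1, 1.2, 38.4, -76.2, -7.3, 0.0, 0.0], [1, 1.9, 57.6, -114.3, -11.0, 0.0, 0.0], [1, 2.5, 76.8, -152.4, -14.7, 0.0, 0.0], [1, 3.1, 96.0, -190.5, -18.3, 0.0, 0.0]]
```

>>> carry_out --pt "1 0 15 -44 0 0 0" --pt "1 0 30 -87 0 0 0" --pt "1 0 44 -131 0 0 0" --pt "1 0 59 -175 0 0 0" --pt "1 0 74 -219 0 0 0"

```text
time_s: 28.45
eef_pos: [356.6, -149.8, 259.5]
ee_rot: [0.545, 0.453, 0.543, -0.45]
force: [0.9, -0.9, -0.0]
grip_width: 0.002
```

>>> carry_out --pt "1 0 15 -44 0 0 0" --pt "1 0 30 -87 0 0 0" --pt "1 0 41 -129 -4 0 0" --pt "1 0 53 -170 -7 0 0" --pt "1 0 64 -211 -11 0 0"

```text
time_s: 29.08
eef_pos: [380.5, 69.2, 260.2]
ee_rot: [0.586, 0.398, 0.584, -0.395]
force: [0.4, -0.6, -0.4]
grip_width: 0.002
```

>>> carry_out --pt "1 0 19 -38 -4 0 0" --pt "1 0 38 -76 -7 0 0" --pt "1 0 58 -114 -11 0 0" --pt "1 0 77 -152 -15 0 0" --pt "1 0 96 -190 -18 0 0"

```text
time_s: 29.7
eef_pos: [399.6, 281.2, 260.7]
ee_rot: [0.641, 0.302, 0.639, -0.299]
force: [0.9, -0.0, -0.4]
grip_width: -0.002
```

```bash
cat > b.py <<'E'
from h import *
s=ctrl.sense();print(s["eef_pos"],s["force"],s["time_s"])
def ball(n,im,b):
    h=cv2.cvtColor(np.ascontiguousarray(im),40);m=cv2.inRange(h,(0,150,50),(7,255,255))|cv2.inRange(h,(172,150,50),(180,255,255));z=np.zeros_like(m);z[b[1]:b[3],b[0]:b[2]]=m[b[1]:b[3],b[0]:b[2]]
    q=cv2.moments(z,True);k=q["m10"]/max(1,q["m00"]),q["m01"]/max(1,q["m00"]);print(n,q["m00"],k);return k
t,i=[viewer.capture(n)[:,:,::-1] for n in("top","side")]
P=[]
for a,b in((cv2.imread("pics/top0.png"),cv2.imread("pics/side0.png")),(t,i)):
    p,r=tri(ball("top",a,(275,260,322,300)),ball("side",b,(268,205,310,245)));P.append(p);ss=(p[0]-461.6)*-.186+(p[1]+26.4)*.983;print(p,r,"s",ss,"lean",np.arctan2(ss,p[2]-62))
print("chord",np.linalg.norm(P[1]-P[0]))
for n,im,bx in(("side",i,(290,150,385,212)),("top",t,(245,180,335,262))):
    c,a=blob(cv2.cvtColor(np.ascontiguousarray(im),40),(0,0,145),(180,40,255),bx);e=cv2.fitEllipse(cv2.convexHull(c));print("lid",n,e,a,plane(n,*e[0],115))
E
python3 b.py
```

```text
[399.57433765 281.15536015 260.71536321] [ 0.91218776 -0.04482724 -0.42514748] 29.7
top 78.0 (305.6025641025641, 278.06410256410254)
side 92.0 (292.9782608695652, 231.75)
[463.6 -44.8 117.4] 2.2 s -18.4592 lean -0.3216292498535155
top 82.0 (284.8780487804878, 281.6585365853659)
side 90.0 (283.3, 219.4111111111111)
[454.    3.6 113.6] 2.5 s 30.903600000000004 lean 0.5396154191324367
chord 49.48898867424955
lid side ((337.0600280761719, 208.9685821533203), (51.97601318359375, 72.4167251586914), 90.04850769042969) 1276.5 [580.8  -4.8 115. ]
lid top ((287.228515625, 226.78932189941406), (70.70111846923828, 71.6371841430664), 86.56412506103516) 3893.5 [585.3   1.7 115. ]
```

The ball moved 49.5 mm, to a lean of about +0.54 rad, and stayed there. That fits the hard stop I felt. The lid centre is within about 5 mm of the rim centre in both views. Handing in.

```bash
python3 -c "
from rig import ctrl,order
print(ctrl.sense()['dq'].round(4)); print(order.finish_job())"
```

```text
[-0.0666 -0.0367  0.0524 -0.0212  0.0026 -0.023 ]
the job is handed in; nothing more can be done
None
```

I tipped the piston into the tub, put the empty tray back on the mat, seated the lid, pushed the toggle to on and handed the job in at about 30 s. No verdict was reported.

What the last checks showed:
- **Piston:** it was seen lying on the tub floor before the lid went on.
- **Tray:** it stands level, centred on the mat and empty, and the fingers were well clear of it.
- **Lid:** contact came at 129.6 mm tool height, against 129.4 mm predicted. Its centre is within about 5 mm of the rim centre. The two views differ by about 6 mm across y, partly from a perspective effect in the side view.
- **Toggle:** I pushed until the force rose to 57 N with almost no further movement. The ball moved 49.5 mm, from about −0.32 to +0.54 rad of lean, and stayed there.
- **Bystanders:** the oil bottle, the box and the clutch drum looked undisturbed in the last picture. The jar was not in it, but the arm never went near it at low height.

- **Weakest check:** the toggle turned about 0.86 rad between pictures, only just above the 0.8 needed. I relied on the hard stop rather than on that figure.
- **At hand-in:** the arm was clear of everything but still settling slightly, with joint speeds up to 0.07 rad/s.

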